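# Load the press: slide the round blank into its die nest and latch the carriage

### The arm

A 6-joint arm with a two-finger parallel gripper is mounted at the origin on a cart in front of the work surface, level with it; the furniture and walls round the work are solid. World frame = base frame: x ahead of the robot, y to its left, z up, the work surface at z = 0. Lengths are in mm, angles in rad, forces in N, time in s.
With the tool pointing down it reaches from about 400 to 925 mm from the base axis. Payload 12.5 kg.
Tool frame: the origin (TCP) lies midway between the tips of the shut fingers; the grasp point (between the pads) lies 19 mm behind it (env.pinch_z is the z of the grasp point in the tool frame, in mm); z points along the fingers, y is the line along which they close (so a half turn about z gives the same grasp; the last joint's range is limited). The gripper opens to 95 mm and grips with 3 to 60 N. Pads are 20 mm wide; open, the fingers measure 119 mm over their backs; the gripper's body (75 mm by 180 mm) begins 59 mm behind the grasp point.
Start: joints at [-1.337, 0.491, 1.559, -0, 1.092, -0.106], TCP at [208.335, -589.274, 214.661] pointing down, gripper open.
Joint ranges: [-3.1, 3.1], [-0.84, 2.19], [0.05, 2.79], [-1.13, 4.28], [0.06, 2.93], [-2.69, 2.69]. Speed limits (rad/s): [2.22, 2.22, 2.79, 3.14, 3.14, 3.14].

### API

Orientations are given as [roll, pitch, yaw] about the fixed x, y, z axes, in that order (R = Rz(yaw) Ry(pitch) Rx(roll)).
In Python, from cell import env, eyes gives the robot as it stands.
- The arm moves only by the shell command python3 -m inch 'ROWS'. ROWS is JSON, a list of rows, each a list of 3 entries, a list of its own where there are three numbers: the shift along the tool's x, y, z in units of 60 mm (1.0 is 60 mm), then the turn about the tool's z in units of 5 degrees (1.0 is 5 degrees), then the closure, from -1 (fully open) to 1 (shut). In form: [[[tx, ty, tz], turn, claw], ...]. A call has exactly 10 rows; each row shifts and turns the commanded pose from where the row before left it, along the tool's axes as they then stand; what a row does not reach is not made up. A row lasts 1/8 s, in which the tool goes at most 62.5 mm and 10.7 degrees, less where a joint would pass 70% of its speed; a pose out of reach is approached as far as the arm can. A call is refused whole if a number of a shift passes 1 or a number of a turn 1, either way. A call with a gripper value outside its range is refused whole. The fingers move at their own pace and stop on an object; the grip force is fixed at half the most. Time passes only in rows, so rows that do not move let the fingers close, or fill a call up. It gives the time, the measured TCP pose, the force, the opening and the grip force at its end, in the units of the state.
- env.state(): the state, without advancing time (a new reading comes with each control period).
- eyes.read_camera(name): name is "scene" or "top"; returns a dict with "pixels" (480x640x3 uint8, red, green, blue), "fx", "fy", "cx", "cy" (pixels), "distortion" ([k1, k2, p1, p2, k3] as OpenCV has them; the pictures are not rectified), "extrinsics" (4x4, takes a point from world to camera coordinates). Camera axes: x right, y down, z forward; pixel columns grow to the right and rows downward; lengths in mm; the calibration is good to about 2 mm. A picture is of the moment at which its call begins. There is no depth.
- env.job_done(): hands the job in; it is judged then, once.
Trained networks look in a picture, given as the dict that the camera call returned (one of the last four; its "shot" number tells which), for a name from the list of things; names that differ only in an ending like _2 or _b are one class to them, and where a whole thing is asked for, a point or a joint stands for the part that bears it (a point fixed in the world has none). Each returns a list of dicts, best first, with "score" (0 to 1); they miss things now and then, are a little off and sometimes report something else, mostly with a low value. They report only what shows in the picture. A call takes as long as a camera call.
- eyes.boxes_of(name, picture): "centre" ([row, column] in pixels, amid what is visible of it).
- eyes.cut_out(name, picture): "mask" (480x640 bool, what is visible of it) and "centre" ([row, column] in pixels, amid what is visible of it).
- eyes.spot_point(name, picture): "centre" ([row, column] in pixels: a listed point, or the origin of a listed thing).
The state is a dict: "t": time; "joints": joint angles; "qvel": joint speeds; "tau": joint torques, N m; "eef_pos": TCP position; "tcp_rot": TCP orientation; "ft_force": force on the tool from outside, world axes, zero at the start; "moment": the same for the moment, N m; "opening": opening from 0.0 (shut) to 1.0 (fully open); "grip_force": force on a finger pad.
Only numpy, scipy, OpenCV 4.12 (cv2) and the standard library are available. Lean on these libraries where they do the work, as an engineer would, in place of code of your own. Each camera call takes 0.05 s, during which the arm holds its last target. There are 200 camera calls.

### The job

Slide the round brass blank over the deck of the little press, without picking it up, into the round nest of the carriage so that it lies flat and fully down. Then push the carriage along its slide until the spring detent snaps in and it is fully home under the press head. Leave the square blank where it lies.

Things in the scene. Friction and masses are not known exactly. Their poses are not given: they have to be found in the camera images.
- press: Small grey bench press, fixed, yaw within 0.25 rad. Origin on the table top; x away from the robot, y left along the slide, z up. In its frame (mm): dark steel deck, flat top at z = 30, x -125..0, y -125..205, carries both blanks; the carriage runs behind it (x 2..122), top flush with the deck. Base plate 12 high, x -125..135, y -140..210. A rubber block 60 x 36 x 24 lies on the deck near y 178
- press_foot (a point): Centre of the underside of the press head's round foot, 34 mm across, 58 mm above the table. The head's arm above it is 34 mm wide along the press's y and reaches back (+x) to a column 84 to 120 mm behind this point; the highest part is 116 mm above the table. When home, the nest lies under it
- round_blank: Loose flat brass disc, 90 mm across, 10 mm thick, 0.18 to 0.35 kg. Origin: centre of its underside, z up
- square_blank: Loose flat brass square, 80 x 80 x 10 mm; it does not fit the nest. Origin: centre of its underside, z up. The two blanks lie side by side on the deck, centres about 120 mm apart along the press's y and about 58 mm in front of the deck's far edge; which is left varies
- nest (a point): Centre of the floor of the round nest (cavity) in the carriage; moves with it. The nest is 94 mm across and 6 mm deep below deck level (floor 24 mm above the table), with a small chamfer, so a seated blank stands 4 mm proud. The carriage is a 120 x 120 mm aluminium plate centred on the nest; axes as the press's
- knob_top (a point): Top centre of the carriage's upright black knob, a cylinder 24 mm across and 34 mm high (29 to 63 mm above the table), on a tongue 82 mm toward the press's -y and 20 mm toward its +x from the nest's centre. Push it from its -y side, or pinch it
- carriage (a joint): Carriage along its slide, m, growing toward the press's +y: 0 to 0.04 at the start (nest beside the deck, level with the middle between the blanks), 0.150 at the end stop under the press head. Stays where left (friction 2 N; may shift a little if pushed sideways). A spring detent resists from 0.127 to 0.138 (about 10 to 15 N needed), then it snaps on; past 0.147 it is latched and home

How it is judged:
By the outcome, as a careful person would: the job done as asked, in the order asked, and still so for the second after the job is handed in, with the robot touching nothing.
It also fails if it takes over 51 s, if anything falls off the work surface, if the arm or the gripper's body presses on something with over 40 N, if the wrist force passes 120 N, or if a joint passes its speed limit or range.

## Working session

There is one attempt and no reset: what is moved stays moved. The work goes in short steps, Python scripts to look and compute and a shell command to move; the robot and the scene stay as the last step left them, time stands still between calls to the robot, and variables do not carry over. Pictures are saved under pics/ and viewed, at most 10 in all, crops included, and the job is handed in when it is done.

```bash
mkdir -p pics
cat > h.py <<'E'
import numpy as np, cv2
from cell import env, eyes
def ray(p,rc,z):
    K=np.array([[p['fx'],0,p['cx']],[0,p['fy'],p['cy']],[0,0,1.]])
    u=cv2.undistortPoints(np.array([[[rc[1],rc[0]]]],float),K,np.array(p['distortion'],float))[0,0]
    E=np.array(p['extrinsics']);R,t=E[:3,:3],E[:3,3]
    o=-R.T@t; d=R.T@np.array([u[0],u[1],1]); return (o+d*(z-o[2])/d[2]).round(1)
def save(p,n): cv2.imwrite(f'pics/{n}.png',p['pixels'][:,:,::-1])
E
python3 - <<'E'
from h import *
print(env.state())
for c in ['top','scene']:
    p=eyes.read_camera(c); save(p,c+'0')
    for n,z in [('press',0),('press_foot',58),('round_blank',30),('square_blank',30),('nest',24),('knob_top',63)]:
        for r in eyes.spot_point(n,p)[:2]: print(c,n,round(r['score'],2),np.round(r['centre']),ray(p,r['centre'],z))
E
```

```text
{'t': 0.0, 'joints': array([-1.33662590e+00,  4.91577115e-01,  1.55947690e+00,  6.97341934e-06,
        1.09173055e+00, -1.05595000e-01]), 'qvel': array([-0.00143915, -0.00013461, -0.00018151, -0.00059032, -0.0002514 ,
        0.00018465]), 'tau': array([-1.96710812e-04, -6.12643790e+01, -2.58175117e+01,  6.92507531e-02,
        4.82877425e-02, -8.75399064e-05]), 'eef_pos': array([ 208.25523426, -589.00168964,  214.04140261]), 'tcp_rot': array([-3.14040803e+00, -1.31776235e-04,  3.39762134e-01]), 'ft_force': array([-0.57330033, -0.33036869, -0.02610346]), 'moment': array([-0.02013103,  0.01809749, -0.01083584]), 'grip_force': 0.0, 'opening': 1.0037269621909295}
top press 0.58 [247. 327.] [614.4  76.5   0. ]
top press_foot 0.6 [220. 227.] [648.2 220.8  58. ]
top round_blank 0.75 [275. 380.] [570.3  -2.8  30. ]
top square_blank 0.59 [291. 298.] [546.3 119.7  30. ]
top nest 0.92 [204. 321.] [676.5  85.2  24. ]
top nest 0.25 [247. 328.] [612.4  75.1  24. ]
top knob_top 0.94 [175. 372.] [714.   11.8  63. ]
scene press 0.75 [282. 298.] [611.5  87.4   0. ]
scene press 0.3 [244. 347.] [587.6 -28.2   0. ]
scene press_foot 0.58 [302. 223.] [647.4 221.4  58. ]
scene round_blank 0.77 [246. 346.] [571.8  10.1  30. ]
scene square_blank 0.76 [298. 329.] [541.9 119.2  30. ]
scene nest 0.91 [255. 264.] [673.5  84.4  24. ]
scene knob_top 0.57 [197. 265.] [723.2   1.8  63. ]
```

View pics/top0.png

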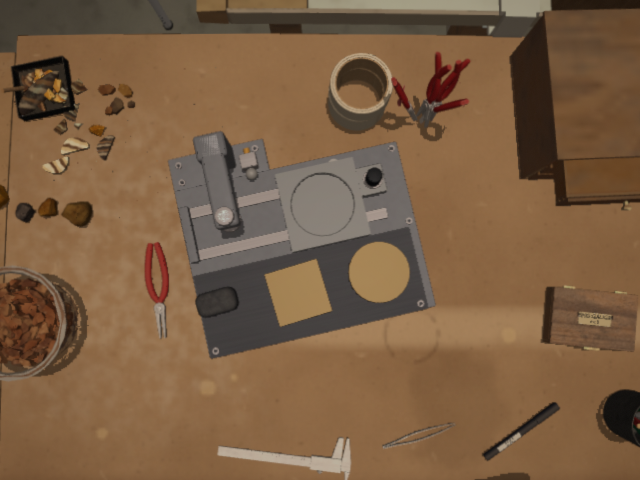

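View pics/scene0.png

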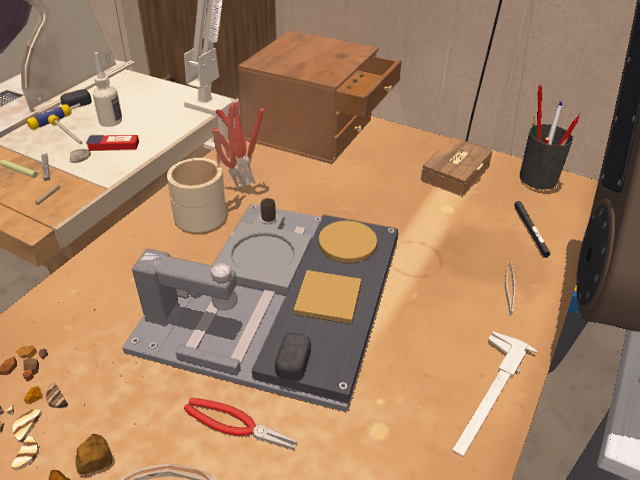

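The top view shows the round blank at about (col 380, row 272), on the robot's right. The square is at (298, 292), the empty nest at (322, 204), the knob at (374, 177), and the mug sits behind at (360, 85). The networks agree with the picture, so I'll refine with masks next.

Run:
```python
from h import *
res={}
for c in ['top','scene']:
    p=eyes.read_camera(c)
    for n,z in [('round_blank',40),('square_blank',40)]:
        r=eyes.cut_out(n,p)[0]; m=r['mask'].astype(np.uint8)
        C=max(cv2.findContours(m,0,1)[0],key=cv2.contourArea)[:,0,:]
        P=np.array([ray(p,q[::-1],z)[:2] for q in C],np.float32)
        print(c,n,round(r['score'],2),cv2.minEnclosingCircle(P),cv2.minAreaRect(P))
    for n,z in [('nest',24),('knob_top',63)]:
        r=eyes.spot_point(n,p)[0]; print(c,n,r['score'],ray(p,r['centre'],z))
    if c=='top':
        # hough for nest rim, deck edge corners
        g=cv2.cvtColor(p['pixels'],cv2.COLOR_RGB2GRAY)
        print(cv2.HoughCircles(g[150:260,270:375],cv2.HOUGH_GRADIENT,1,20,param1=80,param2=15,minRadius=28,maxRadius=38))
        for q in [(226.,412.),(356.,211.),(303.,434.)]: print(q,ray(p,q,30))
        print('mug rim',[ray(p,q,90) for q in [(85.,330.),(85.,392.),(112.,360.)]])
```

```text
top round_blank 0.64 ((574.9773559570312, 1.233672022819519), 45.440696716308594) ((574.8499145507812, 1.4499969482421875), (88.10002136230469, 88.29998779296875), -0.0)
top square_blank 0.98 ((544.1710815429688, 119.42598724365234), 54.16730880737305) ((544.494873046875, 119.22334289550781), (82.1898422241211, 79.56499481201172), 17.650074005126953)
top nest 0.91 [678.7  83.7  24. ]
top knob_top 0.93 [714.   11.8  63. ]
[[[53.5 54.5 31.8]]]
(226.0, 412.0) [643.9 -50.6  30. ]
(356.0, 211.0) [450.7 246.4  30. ]
(303.0, 434.0) [529.3 -82.5  30. ]
mug rim [array([838.8,  73.3,  90. ]), array([839.5, -15.2,  90. ]), array([799.5,  30.7,  90. ])]
scene round_blank 0.77 ((571.2330932617188, 6.129323482513428), 50.307403564453125) ((572.0782470703125, 6.764274597167969), (88.41796112060547, 100.16104888916016), 24.943906784057617)
scene square_blank 0.87 ((541.25, 125.10000610351562), 58.35566329956055) ((542.093505859375, 125.45767211914062), (81.7915267944336, 88.93611145019531), 16.426626205444336)
scene nest 0.67 [674.1  85.1  24. ]Traceback (most recent call last):
  File "<stdin>", line 11, in <module>
IndexError: list index out of range
```

```bash
python3 -m inch '[[[0,0,0],-0.95,0],[[0,0,0],-0.95,0],[[0,0,0],-0.95,0],[[0,0,0],-0.95,0],[[0.6,-0.244,0],0,0],[[0.6,-0.244,0],0,0],[[0.6,-0.244,0],0,0],[[0.6,-0.244,0],0,0],[[0.6,-0.244,0],0,0],[[0.6,-0.244,0],0,0]]'; python3 -m inch '[[[0.6,-0.244,0.1],0,0],[[0.6,-0.244,0.2],0,0],[[0.6,-0.244,0.2],0,0],[[0.6,-0.244,0.2],0,0],[[0.6,-0.244,0.2],0,0],[[0.6,-0.244,0.2],0,0],[[0.6,-0.244,0.2],0,0],[[0.6,-0.244,0.2],0,0],[[0.6,-0.244,0.2],0,0],[[0.6,-0.244,0.2],0,0]]'
```

```text
t: 2.45
eef_pos: [323.3, -385.1, 214.8]
tcp_rot: [3.141, 0.0, 0.671]
ft_force: [-0.8, 0.4, -0.6]
opening: 0.495
grip_force: 0.0
t: 3.7
eef_pos: [514.3, -46.4, 100.4]
tcp_rot: [3.141, -0.0, 0.671]
ft_force: [-0.1, -0.9, 0.5]
opening: 0.503
grip_force: 0.0
```

```bash
python3 -m inch '[[[0,0,0.2],0,0],[[0,0,0.2],0,0],[[0,0,0.2],0,0],[[0,0,0.2],0,0],[[0,0,0.16],0,0],[[0,0,0.1],0,0],[[0,0,0.06],0,0],[[0,0,0],0,0],[[0,0,0],0,0],[[0,0,0],0,0]]'
python3 - <<'E'
from h import *
p=eyes.read_camera('top'); save(p,'top1')
for n,z in [('round_blank',40)]:
    for r in eyes.cut_out(n,p)[:2]:
        C=max(cv2.findContours(r['mask'].astype(np.uint8),0,1)[0],key=cv2.contourArea)[:,0,:]
        print(r['score'],cv2.minEnclosingCircle(np.array([ray(p,q[::-1],z)[:2] for q in C],np.float32)))
E
```

```text
t: 4.95
eef_pos: [513.7, -47.6, 33.7]
tcp_rot: [3.141, -0.0, 0.672]
ft_force: [-0.5, 0.6, -0.7]
opening: 0.502
grip_force: 0.0
0.95 ((574.6114501953125, 1.0161617994308472), 45.806602478027344)
```

View pics/top1.png

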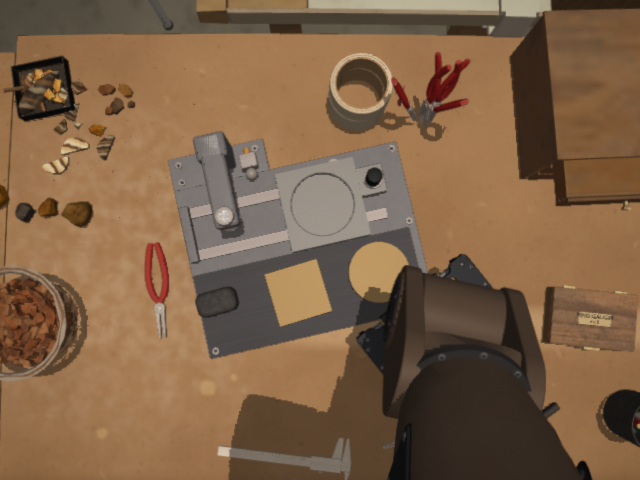

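The gripper is down behind the disc at about (400, 310). The disc at (380, 272) has not moved and the way to the nest is clear. Pushing now.

```bash
python3 -m inch '[[[0.15,0,0.016],0,0],[[0.2,-0.005,0],0,0],[[0.2,-0.005,0],0,0],[[0.2,-0.005,0],0,0],[[0.2,-0.005,0],0,0],[[0.2,-0.005,0],0,0],[[0.2,0,0],0,0],[[0.2,0,0],0,0],[[0.2,0,0],0,0],[[0.15,0,0],0,0]]'
python3 - <<'E'
from h import *
for c in ['top','scene']:
    p=eyes.read_camera(c); save(p,c+'2')
    for n,z in [('round_blank',30),('nest',24),('knob_top',63),('square_blank',30)]:
        for r in eyes.spot_point(n,p)[:1]: print(c,n,r['score'],ray(p,r['centre'],z))
E
```

```text
t: 6.3
eef_pos: [602.5, 25.0, 32.4]
tcp_rot: [3.141, -0.0, 0.672]
ft_force: [-0.8, -0.6, 1.3]
opening: 0.5
grip_force: 0.5
top nest 0.8 [678.   85.8  24. ]
top knob_top 0.68 [715.5  11.8  63. ]
top square_blank 0.82 [542.7 117.9  30. ]
scene round_blank 0.85 [643.4  56.1  30. ]
scene nest 0.94 [680.   83.9  24. ]
scene knob_top 0.61 [717.1   7.9  63. ]
scene square_blank 0.76 [549.3 123.2  30. ]
```

View pics/top2.png

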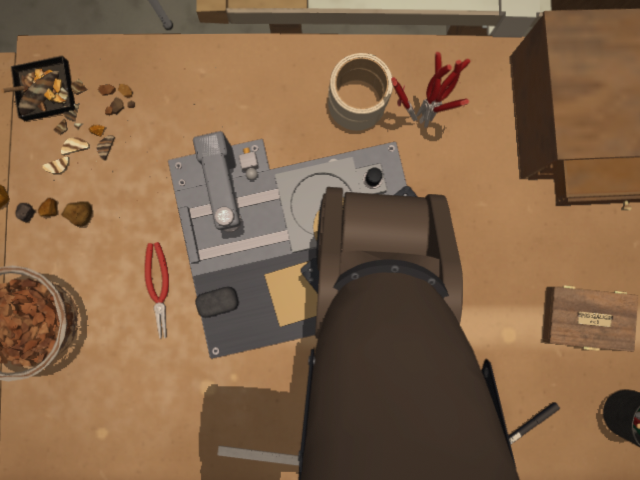

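The arm hides the disc, with only its edge showing near (318, 225) over the nest rim. The scene camera puts it at (643, 56), which matches the tool position. About 48 mm remain, and the line is good.

```bash
python3 -m inch '[[[0.1,0,0],0,0],[[0.1,0,0],0,0],[[0.1,0,0],0,0],[[0.1,0,0],0,0],[[0.08,0,0],0,0],[[0.08,0,0],0,0],[[0.07,0,0],0,0],[[0.06,0,0],0,0],[[0.05,0,0],0,0],[[0.04,0,0],0,0]]'
python3 - <<'E'
from h import *
for c in ['scene']:
    p=eyes.read_camera(c)
    cv2.imwrite('pics/scene3.png',cv2.resize(p['pixels'][150:350,180:440,::-1],None,fx=3,fy=3))
    for n,z in [('round_blank',24),('nest',24),('knob_top',63),('square_blank',30)]:
        for r in eyes.spot_point(n,p)[:1]: print(c,n,r['score'],ray(p,r['centre'],z))
E
```

```text
t: 8.05
eef_pos: [638.7, 53.8, 32.3]
tcp_rot: [-3.142, 0.0, 0.671]
ft_force: [-0.4, -1.1, -0.7]
opening: 0.497
grip_force: 0.2
scene round_blank 0.93 [670.8  87.3  24. ]
scene knob_top 0.96 [718.3   2.7  63. ]
scene square_blank 0.66 [544.8 122.6  30. ]
```

View pics/scene3.png

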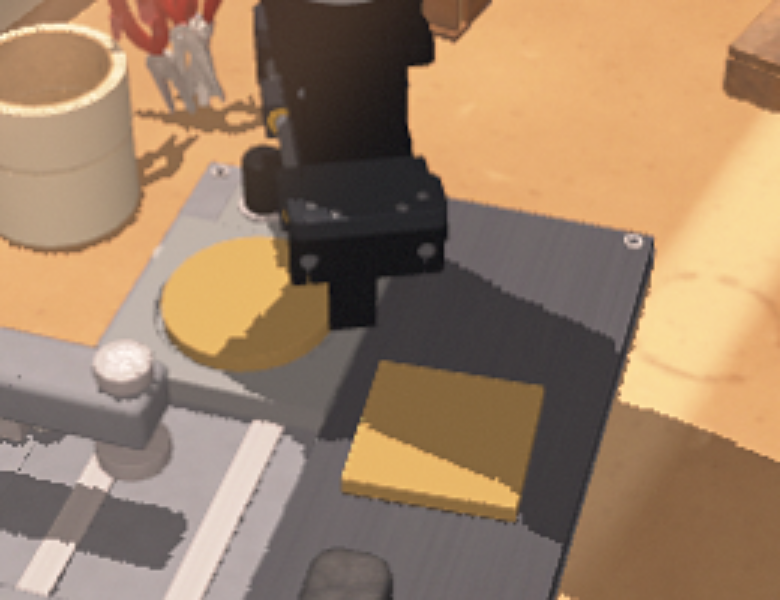

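The disc (crop centre about (245, 305)) covers the nest, but its rim still shows full height at the near side. I'll push a few mm more, slowly, then back off.

```bash
python3 -m inch '[[[0.03,0,0],0,0],[[0.03,0,0],0,0],[[0.02,0,0],0,0],[[0.02,0,0],0,0],[[0,0,0],0,0],[[0,0,0],0,0],[[0,0,0],0,0],[[0,0,0],0,0],[[0,0,0],0,0],[[0,0,0],0,0]]'; python3 -m inch '[[[-0.1,0,-0.02],0,0],[[-0.2,0,-0.2],0,0],[[-0.3,0,-0.5],0,0],[[-0.4,0,-0.6],0,0],[[-0.5,0.5,-0.5],0,0],[[-0.5,0.6,0],0,0],[[-0.5,0.6,0],0,0],[[-0.2,0.6,0],0,0],[[0,0.6,0],0,0],[[0,0.6,0],0,0]]'
python3 - <<'E'
from h import *
for c in ['scene','top']:
    p=eyes.read_camera(c)
    if c=='scene': cv2.imwrite('pics/scene4.png',cv2.resize(p['pixels'][180:330,180:400,::-1],None,fx=3.5,fy=3.5))
    else: cv2.imwrite('pics/top4.png',cv2.resize(p['pixels'][130:330,230:450,::-1],None,fx=3,fy=3))
    for n,z in [('round_blank',24),('nest',24),('knob_top',63),('square_blank',30)]:
        for r in eyes.spot_point(n,p)[:1]: print(c,n,r['score'],ray(p,r['centre'],z))
E
```

```text
t: 9.55
eef_pos: [641.5, 57.1, 32.2]
tcp_rot: [-3.139, 0.004, 0.672]
ft_force: [-7.9, -3.8, 4.0]
opening: 0.504
grip_force: 4.9
t: 10.8
eef_pos: [647.3, -209.4, 142.9]
tcp_rot: [3.14, -0.001, 0.671]
ft_force: [0.3, -0.2, -0.3]
opening: 0.506
grip_force: 0.0
scene round_blank 0.55 [673.6  98.6  24. ]
scene knob_top 0.83 [714.2   2.5  63. ]
scene square_blank 0.96 [542.1 123.7  30. ]
top round_blank 0.6 [679.   78.6  24. ]
top square_blank 0.9 [543.2 121.3  30. ]
```

View pics/scene4.png

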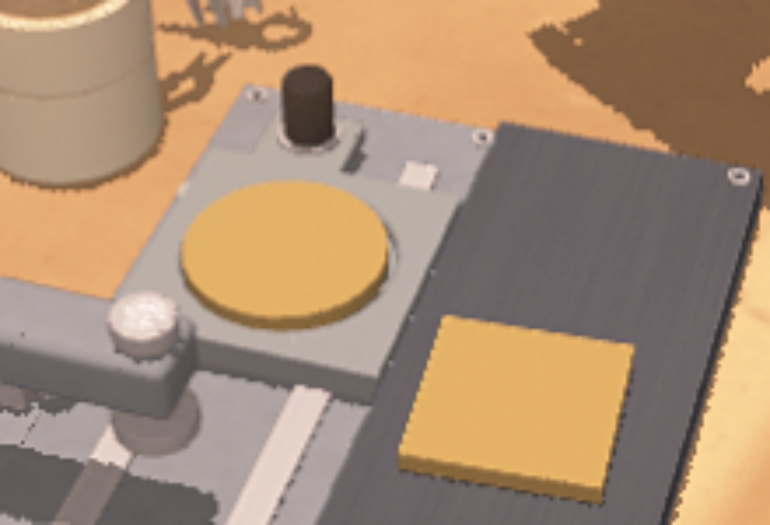

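View pics/top4.png

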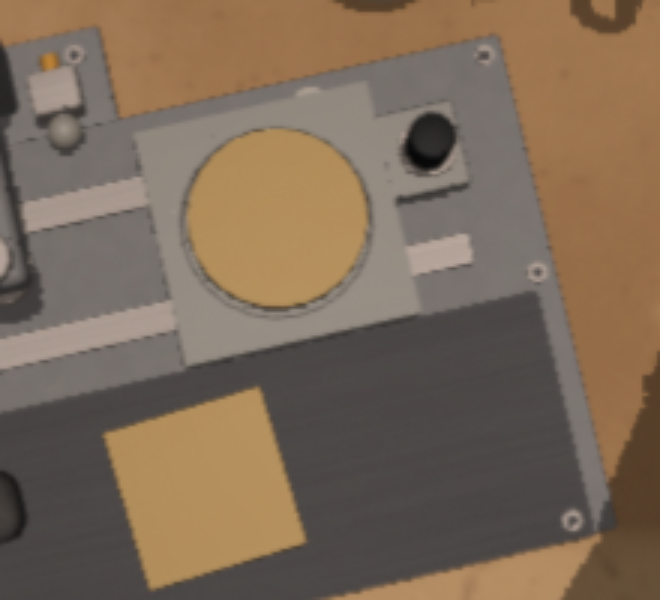

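The scene crop shows the disc inside the nest, with the near-side gap visible at crop (390, 255). The top crop shows it against the far wall (centre (278, 217)). To be sure it is fully down, I'll probe it with a light press from the shut fingers. First I'll check the mug's height for clearance.

Run:
```python
from h import *
a=eyes.read_camera('top'); b=eyes.read_camera('scene')
for z in (70,80,90,100,110,120): print(z,ray(a,(83.,360.),z),ray(b,(173.3,201.7),z))
for n,p in (('t',a),('s',b)):
  r=eyes.cut_out('round_blank',p)[0]
  C=max(cv2.findContours(r['mask'].astype(np.uint8),0,1)[0],key=cv2.contourArea)[:,0,:]
  P=np.array([ray(p,q[::-1],34)[:2] for q in C],np.float32); print(n,cv2.minEnclosingCircle(P),cv2.fitEllipse(P))
r=eyes.spot_point('knob_top',b)[0];print(ray(b,r['centre'],63))
r=eyes.boxes_of('knob_top',a)[:1];print(r)
s=env.state(); print(s['eef_pos'],s['joints'])
```

```text
70 [849.1  29.3  70. ] [846.5   7.3  70. ]
80 [845.5  29.9  80. ] [836.3  18.7  80. ]
90 [842.   30.5  90. ] [826.2  30.   90. ]
100 [838.5  31.2 100. ] [816.1  41.3 100. ]
110 [834.9  31.8 110. ] [805.9  52.6 110. ]
120 [831.4  32.5 120. ] [795.8  63.9 120. ]
t ((678.379150390625, 85.19852447509766), 45.43476867675781) ((678.2890625, 84.80123138427734), (87.63188171386719, 89.07260131835938), 58.08549499511719)
s ((676.2625122070312, 90.56634521484375), 49.70432662963867) ((675.2498779296875, 89.46341705322266), (89.5610122680664, 97.54405975341797), 37.3431510925293)
[717.2  -1.4  63. ]
[{'centre': [188.4, 346.6], 'score': 0.56}]
[ 647.02738421 -207.71310291  141.70669295] [-4.07741542e-01  6.39685951e-01  1.48826382e+00 -6.15309803e-05
  1.01360267e+00  4.91572441e-01]
```

The mug is about 85 mm high, so the body at 110 mm or more clears it. Going over to the disc with the fingers shut to probe it.

```bash
python3 -m inch '[[[0.46,-0.43,0],0,1],[[0.46,-0.43,0],0,1],[[0.46,-0.43,0],0,1],[[0.46,-0.43,0],0,1],[[0.46,-0.43,0],0,1],[[0.46,-0.43,0],0,1],[[0.46,-0.43,0],0,1],[[0.46,-0.43,0],0,1],[[0,0,0.3],0,1],[[0,0,0.3],0,1]]';python3 -m inch '[[[0,0,0.4],0,1],[[0,0,0.3],0,1],[[0,0,0.2],0,1],[[0,0,0.05],0,1],[[0,0,0.03],0,1],[[0,0,0.03],0,1],[[0,0,0.03],0,1],[[0,0,0],0,1],[[0,0,0],0,1],[[0,0,0],0,1]]'
```

```text
t: 12.85
eef_pos: [691.2, 90.8, 104.4]
tcp_rot: [-3.142, 0.001, 0.672]
ft_force: [-0.6, 0.7, -0.9]
opening: 0.003
grip_force: 0.0
t: 14.1
eef_pos: [691.6, 91.1, 43.3]
tcp_rot: [3.141, -0.0, 0.671]
ft_force: [0.4, 0.1, -0.6]
opening: 0.005
grip_force: 0.0
```

Creeping down to contact.

```bash
python3 -m inch '[[[0,0,0.04],0,1],[[0,0,0.03],0,1],[[0,0,0.02],0,1],[[0,0,0.02],0,1],[[0,0,0.01],0,1],[[0,0,0.01],0,1],[[0,0,0],0,1],[[0,0,0],0,1],[[0,0,0],0,1],[[0,0,0],0,1]]'; python3 -m inch '[[[0,0,0.02],0,1],[[0,0,0.01],0,1],[[0,0,0.01],0,1],[[0,0,0.01],0,1],[[0,0,0],0,1],[[0,0,0],0,1],[[0,0,0],0,1],[[0,0,0],0,1],[[0,0,0],0,1],[[0,0,0],0,1]]'
```

```text
t: 15.35
eef_pos: [691.6, 91.1, 35.5]
tcp_rot: [3.141, 0.0, 0.671]
ft_force: [-0.1, 0.8, 0.0]
opening: 0.002
grip_force: 0.0
t: 16.6
eef_pos: [691.7, 91.1, 34.3]
tcp_rot: [3.141, -0.001, 0.672]
ft_force: [-4.9, -0.2, 15.5]
opening: 0.008
grip_force: 7.7
```

The tip made contact at z = 34.3, 15 mm beyond the centre, so the disc is flat on the floor and 4 mm proud. Next I go to the knob's -y side, with tool x along the press's y.

```bash
python3 -m inch '[[[0,0,-0.1],0,1],[[0,0,-0.6],0,1],[[0,0,-0.6],0,1],[[-0.27,0.64,0],0,0.7],[[-0.27,0.64,0],0,0.7],[[-0.27,0.64,0],0,0.7],[[0,0,0],-1,0.7],[[0,0,0],-1,0.7],[[0,0,0],-1,0.7],[[0,0,0],-1,0.7]]'; python3 -m inch '[[[0,0,0],-1,0.7],[[0,0,0],-1,0.7],[[0,0,0],-1,0.7],[[0,0,0],-1,0.7],[[0,0,0],-1,0.7],[[0,0,0],-1,0.7],[[0,0,0],-1,0.7],[[0,0,0],-1,0.7],[[0,0,0],-1,0.7],[[0,0,0],0,0.7]]'
python3 - <<'E'
from h import *
for c in ['top','scene']:
    p=eyes.read_camera(c)
    for n,z in [('round_blank',24),('knob_top',63)]:
        for r in eyes.spot_point(n,p)[:1]: print(c,n,r['score'],ray(p,r['centre'],z))
print(env.state()['eef_pos'])
E
```

```text
t: 17.85
eef_pos: [725.1, -29.4, 110.3]
tcp_rot: [-3.141, 0.0, 1.023]
ft_force: [0.7, -0.1, 0.8]
opening: 0.153
grip_force: 0.0
t: 19.1
eef_pos: [725.1, -29.3, 110.4]
tcp_rot: [-3.141, -0.0, 1.805]
ft_force: [-0.1, 0.3, 0.5]
opening: 0.152
grip_force: 0.0
top round_blank 0.86 [674.9  78.9  24. ]
top knob_top 0.59 [712.    7.7  63. ]
scene round_blank 0.94 [672.8  89.6  24. ]
scene knob_top 0.9 [715.3   3.4  63. ]
[725.13874917 -29.31286882 110.43589432]
```

```bash
python3 -m inch '[[[0,0,0.2],0,0.7],[[0,0,0.25],0,0.7],[[0,0,0.25],0,0.7],[[0,0,0.2],0,0.7],[[0,0,0.13],0,0.7],[[0,0,0.06],0,0.7],[[0,0,0],0,0.7],[[0,0,0],0,0.7],[[0,0,0],0,0.7],[[0,0,0],0,0.7]]'
python3 - <<'E'
from h import *
p=eyes.read_camera('scene')
cv2.imwrite('pics/scene5.png',cv2.resize(p['pixels'][130:330,180:440,::-1],None,fx=3,fy=3))
for r in eyes.spot_point('knob_top',p)[:1]: print(r['score'],ray(p,r['centre'],63))
E
```

```text
t: 20.65
eef_pos: [725.2, -29.3, 45.3]
tcp_rot: [3.141, 0.0, 1.806]
ft_force: [0.0, -0.0, 0.8]
opening: 0.151
grip_force: 0.0
0.87 [720.9  -1.4  63. ]
```

View pics/scene5.png

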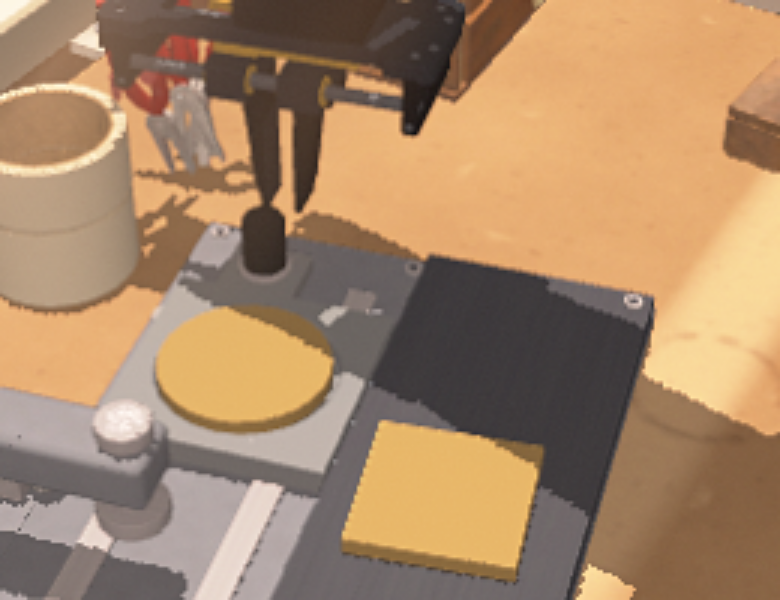

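The fingers are behind the knob at crop (285, 200), and the disc is seated at (245, 365). Pushing along tool x, about 160 mm to home.

```bash
python3 -m inch '[[[0.15,0,0],0,0.7],[[0.15,0,0],0,0.7],[[0.2,0,0],0,0.7],[[0.2,0,0],0,0.7],[[0.2,0,0],0,0.7],[[0.2,0,0],0,0.7],[[0.2,0,0],0,0.7],[[0.2,0,0],0,0.7],[[0.2,0,0],0,0.7],[[0.1,0,0],0,0.7]]'
python3 - <<'E'
from h import *
p=eyes.read_camera('top'); 
for n,z in [('round_blank',24),('knob_top',63),('press_foot',58)]:
  for r in eyes.spot_point(n,p)[:1]: print(n,r['score'],ray(p,r['centre'],z))
p=eyes.read_camera('scene')
for n,z in [('round_blank',24),('knob_top',63),('press_foot',58)]:
  for r in eyes.spot_point(n,p)[:1]: print(n,r['score'],ray(p,r['centre'],z))
E
```

```text
t: 22.0
eef_pos: [699.7, 76.6, 45.0]
tcp_rot: [-3.141, 0.0, 1.806]
ft_force: [0.2, -2.8, -0.7]
opening: 0.147
grip_force: 1.0
round_blank 0.95 [656.1 166.4  24. ]
press_foot 0.86 [646.2 214.8  58. ]
round_blank 0.62 [656.6 169.9  24. ]
knob_top 0.68 [696.6  87.2  63. ]
press_foot 0.64 [645.  220.9  58. ]
```

```bash
python3 -m inch '[[[0.1,0,0],0,0.7],[[0.1,0,0],0,0.7],[[0.1,0,0],0,0.7],[[0.08,0,0],0,0.7],[[0.08,0,0],0,0.7],[[0.06,0,0],0,0.7],[[0.06,0,0],0,0.7],[[0.04,0,0],0,0.7],[[0.04,0,0],0,0.7],[[0.04,0,0],0,0.7]]'; python3 -m inch '[[[0.04,0,0],0,0.7],[[0.03,0,0],0,0.7],[[0.03,0,0],0,0.7],[[0.02,0,0],0,0.7],[[0.02,0,0],0,0.7],[[0,0,0],0,0.7],[[0,0,0],0,0.7],[[0,0,0],0,0.7],[[0,0,0],0,0.7],[[0,0,0],0,0.7]]'
```

```text
t: 23.65
eef_pos: [690.4, 116.0, 45.1]
tcp_rot: [3.141, 0.001, 1.806]
ft_force: [0.9, -5.1, -0.7]
opening: 0.149
grip_force: 2.3
t: 24.9
eef_pos: [688.2, 124.8, 45.0]
tcp_rot: [-3.142, -0.0, 1.806]
ft_force: [0.4, -0.2, 0.4]
opening: 0.152
grip_force: 0.3
```

```bash
python3 -m inch '[[[0.03,0,0],0,0.7],[[0.03,0,0],0,0.7],[[0.03,0,0],0,0.7],[[0.03,0,0],0,0.7],[[0,0,0],0,0.7],[[0,0,0],0,0.7],[[0,0,0],0,0.7],[[0,0,0],0,0.7],[[0,0,0],0,0.7],[[0,0,0],0,0.7]]'
python3 - <<'E'
from h import *
for c in ['top','scene']:
  p=eyes.read_camera(c)
  for n,z in [('round_blank',24),('knob_top',63),('press_foot',58)]:
    for r in eyes.spot_point(n,p)[:1]: print(c,n,r['score'],ray(p,r['centre'],z))
E
```

```text
t: 26.15
eef_pos: [688.2, 126.0, 45.2]
tcp_rot: [3.141, 0.007, 1.806]
ft_force: [6.8, -33.5, -1.6]
opening: 0.151
grip_force: 14.4
scene round_blank 0.83 [648.4 223.1  24. ]
scene knob_top 0.68 [689.3 139.2  63. ]
scene press_foot 0.77 [643.8 221.4  58. ]
```

It is hard against the end stop (34 N after 1 mm), following the snap. Backing off and clearing the view.

```bash
python3 -m inch '[[[-0.15,0,0],0,0.7],[[-0.4,0,0],0,0.7],[[-0.5,0,0],0,0.7],[[-0.5,0,-0.4],0,0.7],[[-0.5,0,-0.6],0,0.7],[[-0.5,0,-0.6],0,0.7],[[-0.8,0,0],0,0.7],[[-0.8,0,0],0,0.7],[[-0.8,0,0],0,0.7],[[0,0,0],0,0.7]]'
python3 - <<'E'
from h import *
for c in ['top','scene']:
  p=eyes.read_camera(c)
  if c=='top': a=p['pixels'][120:340,160:420,::-1]
  else: b=p['pixels'][180:400,120:380,::-1]
  for n,z in [('round_blank',24),('knob_top',63),('press_foot',58),('square_blank',30)]:
    for r in eyes.spot_point(n,p)[:1]: print(c,n,r['score'],ray(p,r['centre'],z))
cv2.imwrite('pics/end.png',cv2.resize(np.hstack([a,b]),(799,338)))
E
```

```text
t: 27.8
eef_pos: [755.6, -161.4, 140.5]
tcp_rot: [-3.142, 0.0, 1.802]
ft_force: [0.0, 1.4, -0.5]
opening: 0.144
grip_force: 0.0
top round_blank 0.85 [645.5 216.9  24. ]
top knob_top 0.6 [682.  143.6  63. ]
top press_foot 0.95 [648.5 212.4  58. ]
top square_blank 0.63 [542.3 121.4  30. ]
scene round_blank 0.64 [646.6 221.7  24. ]
scene knob_top 0.57 [685.2 133.3  63. ]
scene press_foot 0.74 [645.7 220.6  58. ]
scene square_blank 0.97 [543.2 118.1  30. ]
```

View pics/end.png

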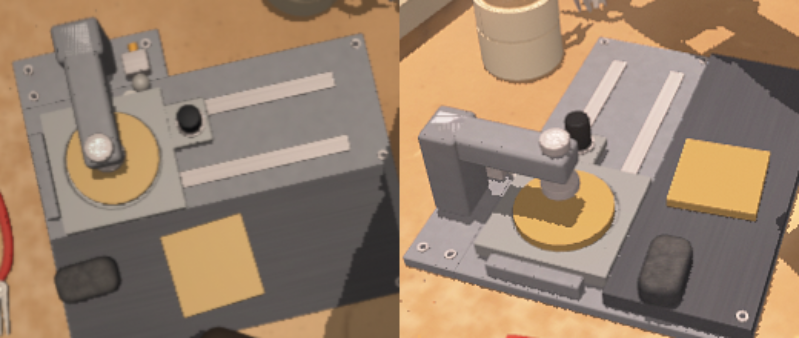

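The carriage stands against the stop, with the disc seated under the head (left panel (110, 157), right panel (562, 208)). The square has not moved, and the robot is clear.

```bash
python3 -c "
from cell import env
print(env.job_done())"
```

```text
the job is handed in; nothing more can be done
None
```

The round blank lies flat in the nest, the carriage is home against its end stop under the press head, the square blank has not moved, and the job was handed in at about 28 s (verdict not shown).

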